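# Draw the bolt of the key box and hold it back

### The arm

A 6-joint arm with a two-finger parallel gripper is mounted at the origin on the work surface; the furniture and walls round the work are solid. World frame = base frame: x ahead of the robot, y to its left, z up, the work surface at z = 0. Lengths are in m, angles in degrees, forces in N, time in s.
With the tool pointing down it reaches from about 0.4 to 0.825 m from the base axis. Payload 7 kg.
Tool frame: the origin (TCP) lies at the very end of the fingers, on their centre line; the grasp point (between the pads) lies 19 mm behind it; z points along the fingers, y is the line along which they close (so a half turn about z gives the same grasp; the last joint's range is limited). The gripper opens to 88 mm and grips with 3 to 60 N. Pads are 19 mm wide; open, the fingers measure 130 mm over their backs; the gripper's body (78 mm by 193 mm) begins 47 mm behind the grasp point.
Start: joints at [-55.628, 20.546, 0.682, 0, -70.136, -16.507], TCP at [0.207, -0.642, 0.227] pointing down, gripper open.
Joint ranges: [-176.03, 176.03], [-82.01, 121.73], [-58.28, 71.71], [-173.87, 95.51], [-174.79, -0.11], [-173.66, 173.66]. Speed limits (degrees/s): [136.94, 136.94, 172.46, 180, 180, 180].

### API

Orientations are given as [roll, pitch, yaw] about the fixed x, y, z axes, in that order (R = Rz(yaw) Ry(pitch) Rx(roll)).
In Python, from plant import get_state, capture, close_job, regions_of gives the robot as it stands.
- The arm moves only by the tool jog_arm, never from a script. Its argument "moves" is a list of rows, each a list of 3 entries, a list of its own where there are three numbers: the shift along the tool's x, y, z in cm, then the turn about the tool's z in degrees, then the finger opening in cm, from 0 to 8.76. A call has 1 to 12 rows; each row shifts and turns the commanded pose from where the row before left it, along the tool's axes as they then stand; what a row does not reach is not made up. A row lasts 1/8 s, in which the tool goes at most 62.5 mm and 10.7 degrees, less where a joint would pass 70% of its speed; a pose out of reach is approached as far as the arm can. A call is refused whole if a number of a shift passes 6.25 or a number of a turn 10.7, either way. A call with a gripper value outside its range is refused whole. The fingers move at their own pace and stop on an object; "newtons" is the grip in N (left out, the last holds). Time passes only in rows, so rows that do not move let the fingers close. It gives the time, the measured TCP pose, the force, the opening and the grip force at its end, in the units of the state.
- get_state(): the state, without advancing time (a new reading comes with each control period).
- capture(name): name is "scene" or "top" or "wrist"; returns a dict with "pixels" (400x640x3 uint8, blue, green, red), "mtx" (3x3 intrinsics, pixels), "world_from_camera" (4x4, takes a point from camera to world coordinates); the wrist camera has in their place "hand_eye" (4x4, takes a point from camera to tool coordinates, whose origin is the TCP and whose axes are the flange's). Camera axes: x right, y down, z forward; pixel columns grow to the right and rows downward; lengths in m; the calibration is good to about 2 mm. A picture is of the moment at which its call begins: read the wrist's pose just before it. There is no depth.
- close_job(): hands the job in; it is judged then, once.
Trained networks look in a picture, given as the dict that the camera call returned (one of the last four; its "shot" number tells which), for a name from the list of things; names that differ only in an ending like _2 or _b are one class to them, and where a whole thing is asked for, a point or a joint stands for the part that bears it (a point fixed in the world has none). Each returns a list of dicts, best first, with "confidence" (0 to 1); they miss things now and then, are a little off and sometimes report something else, mostly with a low value. They report only what shows in the picture. A call takes as long as a camera call. They do not tell look-alikes from the thing itself.
- regions_of(picture, thing): "pixels" (400x640 bool, what is visible of it) and "pixel" ([column, row] in pixels, amid what is visible of it).
The state is a dict: "time_s": time; "joints": joint angles; "qd": joint speeds; "joint_torque": joint torques, N m; "tcp_pos": TCP position; "eef_rot": TCP orientation; "contact_force": force on the tool from outside, world axes, zero at the start; "moment": the same for the moment, N m; "gripper_width": finger opening in m; "gripper_force": force on a finger pad.
Only numpy, scipy, OpenCV 4.12 (cv2) and the standard library are available. Lean on these libraries where they do the work, as an engineer would, in place of code of your own. Each camera call takes 0.05 s, during which the arm holds its last target. There are 200 camera calls.

### The job

Take the key with the round head out of the wooden stand and push it down into the brass lock on top of the grey steel box until it is fully home; spring pins in the lock resist, so grip and press firmly and wiggle a little if it sticks. Then turn it a quarter clockwise to the stop, which draws the bolt, and finish holding the key turned there against its return spring. Leave the other two keys in the stand and do not disturb the other things on the desk.

Things in the scene. Friction and masses are not known exactly. Their poses are not given: they have to be found in the camera images.
- round_key: the key to use: steel, 89 mm long, about 40 g, upright in the stand. Origin at the blade's lower tip, z up the key, x through its thickness, y its width. Blade 14 (y) x 5 (x), lowest 7 mm tapered to 8 x 2.4; shoulder 24 x 12 at z = 34 to 40 mm; shank 12 x 8; bow (head) 9 thick, a flat disc of diameter 38 centred at z = 70 mm. Same after a half turn about z; fits the lock either way round
- square_key: another steel key, to be left, upright in the stand. Origin at the blade's lower tip, z up the key, x through its thickness, y its width. Blade 14 (y) x 5 (x), lowest 7 mm tapered to 8 x 2.4; shoulder 24 x 12 at z = 34 to 40 mm; shank 12 x 8; bow (head) 9 thick, a flat square 36 x 36 centred at z = 70 mm
- bar_key: another steel key, to be left, upright in the stand. Origin at the blade's lower tip, z up the key, x through its thickness, y its width. Blade 14 (y) x 5 (x), lowest 7 mm tapered to 8 x 2.4; shoulder 24 x 12 at z = 34 to 40 mm; shank 12 x 8; bow (head) 9 thick, a T: neck 14 wide, crossbar 44 wide (y) at z = 71 to 85 mm
- key_stand: wooden block fixed to the desk, 56 (x) x 180 (y) x 46 high, on a 66 x 190 x 6 mm board. Origin under its centre. Slots in its top at y = -60, 0, +60 mm, each 16.6 (y) x 7.4 (x), 40 deep; the shoulders of the keys rest on its top, so their tips start 12 mm above the desk. Which key is in which slot varies
- key_box: grey steel box fixed to the desk, 130 (x) x 170 (y) x 72 mm high, the lock in the middle of its top. Origin at the centre of its underside. A bolt on its front (-x) face slides as the lock turns. Box and stand may be on either side
- keyway (a point): centre of the keyway mouth in the top face of the round brass plug (34 wide, face 82 mm above the desk, 10 above the box); turns with the plug, z up. Vertical slot 16.4 (y) x 7.2 (x), 40 deep: key x along point x, either way. Home: shoulder on the face, tip 34 mm below it. Spring pins in the narrow ends 13 and 22 mm down; passing them takes 5 to 15 N
- lock_plug (a joint): turn of the plug, rad: 0 at rest (its start), growing clockwise seen from above, stop at 1.5. A return spring (0.01 N m at rest, 0.07 at the stop) turns it back when let go. The key has about 0.17 rad of play in the slot, so the hand must turn that much further than the plug
- ink_bottle: square ink bottle 46 x 46 x 60 mm, loose, a bystander standing between box and stand; origin at the centre of its underside
- eraser: eraser 22 x 46 x 13 mm, loose, a bystander between box and stand, nearer the robot; origin at the centre of its underside
- match_box: match box 36 x 53 x 15 mm, loose, a bystander behind the work; origin at the centre of its underside
There are look-alikes about, which are no part of the job. What is meant by the key_stand is not pink or purple, and is the larger of those in its own colour.

How it is judged:
By the outcome, as a careful person would: the job done as asked, in the order asked, and still so for the second after the job is handed in, while the arm keeps its last pose, push and grip.
It also fails if it takes over 58 s, if anything falls off the work surface, if the arm or the gripper's body presses on something with over 40 N, if the wrist force passes 120 N, or if a joint passes its speed limit or range.

## Working session

There is one attempt and no reset: what is moved stays moved. The work goes in short steps, Python scripts to look and compute and a tool call to move; the robot and the scene stay as the last step left them, time stands still between calls to the robot, and variables do not carry over. Pictures are saved under pics/ and viewed, at most 10 in all, crops included, and the job is handed in when it is done.

Besides the shell and the picture viewer there is one more tool, called after "Emit:" as name([rows], argument=value, ...), one row to a line, values as JSON. jog_arm: Moves the arm, as the interface text tells. Its arguments: {"type":"object","properties":{"moves":{"type":"array"},"newtons":{"type":"number"}},"required":["moves"]}

```bash
mkdir -p pics; ls; cat > h.py <<'E'
import numpy as np,cv2
from plant import get_state,capture,regions_of
def shot(n):
    s=get_state(); p=capture(n)
    if n=="wrist":
        from scipy.spatial.transform import Rotation as R
        T=np.eye(4);T[:3,:3]=R.from_euler('xyz',s['eef_rot'],degrees=True).as_matrix();T[:3,3]=s['tcp_pos']
        p['W']=T@p['hand_eye']
    else: p['W']=np.array(p['world_from_camera'])
    return p
def atz(p,uv,z):
    d=p['W'][:3,:3]@np.linalg.inv(p['mtx'])@np.array([uv[0],uv[1],1.]);o=p['W'][:3,3]
    return o+d*(z-o[2])/d[2]
def proj(p,X):
    c=np.linalg.inv(p['W'])@np.append(X,1);q=np.array(p['mtx'])@c[:3];return q[:2]/q[2]
def tri(obs):
    A=np.zeros((3,3));b=np.zeros(3)
    for p,uv in obs:
        d=p['W'][:3,:3]@np.linalg.inv(p['mtx'])@np.array([uv[0],uv[1],1.]);d/=np.linalg.norm(d)
        M=np.eye(3)-np.outer(d,d);A+=M;b+=M@p['W'][:3,3]
    return np.linalg.solve(A,b)
E
python3 - <<'E'
from h import *
s=get_state();print(s)
H={'round_key':.082,'square_key':.082,'bar_key':.082,'key_stand':.04,'key_box':.072,'keyway':.082,'ink_bottle':.05,'eraser':.01,'match_box':.01}
for n in ('scene','top'):
    p=shot(n);cv2.imwrite(f'pics/{n}0.png',p['pixels']);print(n,p['W'][:3,3])
    for t in H:
        for r in regions_of(p,t)[:4]:print(t,round(r['confidence'],2),np.round(r['pixel']),r['pixels'].sum(),atz(p,r['pixel'],H[t]).round(3))
E
```

```text
pics
{'time_s': 0.0, 'joints': array([-5.56286960e+01,  2.05925427e+01,  6.33699521e-01, -1.68711465e-02,
       -7.01356051e+01, -1.65066533e+01]), 'qd': array([-0.04960168,  0.02833158,  0.05498785, -0.00276017,  0.07825968,
        0.10688119]), 'joint_torque': array([ 1.33079542e-03, -5.82723355e+01,  2.93060428e+01,  6.99736252e+00,
        6.99873941e-03, -1.46209027e-04]), 'tcp_pos': array([ 0.20687649, -0.64201228,  0.22561984]), 'eef_rot': array([ 1.79904938e+02, -1.16312278e-02, -1.62141085e+02]), 'contact_force': array([-0.36918103,  0.80921219, -0.51396457]), 'moment': array([ 0.01774495, -0.01732228,  0.01954763]), 'gripper_force': 0.0, 'gripper_width': 0.08776577143745089}
scene [-0.37873017 -0.68906259  0.6769191 ]
round_key 0.64 [370. 202.] 169 [ 0.519 -0.146  0.082]
round_key 0.19 [269. 166.] 50 [0.5   0.238 0.082]
square_key 0.8 [411. 212.] 253 [ 0.543 -0.263  0.082]
bar_key 0.52 [392. 203.] 180 [ 0.554 -0.198  0.082]
key_stand 0.89 [389. 224.] 1546 [ 0.511 -0.218  0.04 ]
key_stand 0.78 [370. 297.] 2817 [ 0.234 -0.338  0.04 ]
key_stand 0.7 [244. 213.] 578 [0.291 0.1
[... 182 characters left out ...]
97.] 334 [ 0.522 -0.019  0.05 ]
eraser 0.49 [304. 213.] 90 [0.44  0.031 0.01 ]
match_box 0.51 [367. 190.] 115 [ 0.686 -0.031  0.01 ]
top [0.27179412 0.00218479 1.30286012]
round_key 0.63 [361. 180.] 67 [ 0.528 -0.141  0.082]
square_key 0.35 [379. 180.] 1086 [ 0.529 -0.195  0.082]
key_stand 0.96 [438. 263.] 535 [ 0.286 -0.373  0.04 ]
key_stand 0.94 [378. 181.] 1080 [ 0.533 -0.198  0.04 ]
key_stand 0.93 [252. 254.] 728 [0.309 0.183 0.04 ]
key_stand 0.57 [366. 238.] 786 [ 0.359 -0.157  0.04 ]
key_box 0.77 [233. 194.] 2863 [0.486 0.241 0.072]
ink_bottle 0.53 [314. 177.] 279 [ 0.544 -0.     0.05 ]
eraser 0.48 [306. 214.] 99 [0.434 0.023 0.01 ]
match_box 0.46 [322. 135.] 228 [ 0.69  -0.025  0.01 ]
```

```bash
python3 - <<'E'
import cv2
a=cv2.imread('pics/scene0.png')[130:350,180:500];b=cv2.imread('pics/top0.png')[100:300,180:500]
import numpy as np
cv2.imwrite('pics/a.png',np.vstack([cv2.resize(a,None,fx=1.4,fy=1.4,interpolation=2),cv2.resize(b,None,fx=1.4,fy=1.4)]))
E
```

```text
(no output)
```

View pics/a.png

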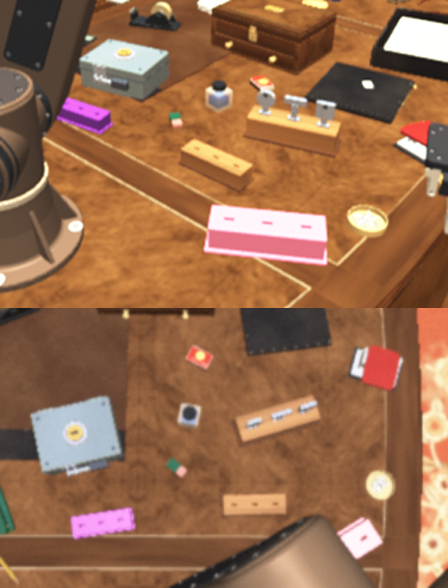

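The stand with three keys is the larger wooden one at top-view (378,181). The round key is in its left (+y) slot, at scene (370,202). The bar key is in the middle and the square key on the right. The grey box is on the left at top-view (233,194).

```bash
cat >> h.py <<'E'
from scipy.spatial.transform import Rotation as Ro
def delta(x,y,z,yaw):
    s=get_state();R=Ro.from_euler('xyz',s['eef_rot'],degrees=True).as_matrix()
    d=R.T@(np.array([x,y,z])-s['tcp_pos'])*100
    t=-(yaw-s['eef_rot'][2]);t=(t+180)%360-180
    print('shift cm',d.round(2),'turn',round(t,1))
def rectyaw(p,m,z):
    c,_=cv2.findContours(m.astype(np.uint8),cv2.RETR_EXTERNAL,cv2.CHAIN_APPROX_NONE)
    c=max(c,key=cv2.contourArea)[:,0]
    w=np.array([atz(p,u,z)[:2] for u in c],np.float32)
    return cv2.minAreaRect(w)
E
python3 - <<'E'
from h import *
p=shot('top')
r=[q for q in regions_of(p,'key_stand') if abs(q['pixel'][0]-378)<8][0];print(rectyaw(p,r['pixels'],.046))
print(rectyaw(p,regions_of(p,'key_box')[0]['pixels'],.072))
w=shot('wrist');print(np.round(w['hand_eye'],3),np.round(w['mtx']))
delta(.48,-.17,.25,-75)
E
```

```text
((0.5367369651794434, -0.1947442889213562), (0.06826978176832199, 0.19008752703666687), 17.82398223876953)
((0.4917218089103699, 0.236002117395401), (0.15501627326011658, 0.1720367968082428), 14.387187004089355)
[[-0.    -0.953 -0.304  0.083]
 [ 1.    -0.001  0.001  0.   ]
 [-0.001 -0.304  0.953 -0.159]
 [ 0.     0.     0.     1.   ]] [[301.   0. 317.]
 [  0. 301. 203.]
 [  0.   0.   1.]]
shift cm [-40.47  36.59  -2.34] turn -87.1
```

Emit:
jog_arm([
  [[-4.43,3.85,-0.23],0,8.76],
  [[-4.43,3.85,-0.23],0,8.76],
  [[-4.43,3.85,-0.23],0,8.76],
  [[-4.43,3.85,-0.23],0,8.76],
  [[-4.43,3.85,-0.23],0,8.76],
  [[-4.43,3.85,-0.23],0,8.76],
  [[-4.43,3.85,-0.23],0,8.76],
  [[-4.43,3.85,-0.23],0,8.76],
  [[-4.43,3.85,-0.23],0,8.76],
  [[-4.43,3.85,-0.23],0,8.76],
  [[0,0,0],-10,8.76],
  [[0,0,0],-10,8.76],
])

```text
time_s: 2.7
tcp_pos: [0.511, -0.1391, 0.2495]
eef_rot: [180.0, -0.0, -141.7]
contact_force: [0.4, -0.0, 0.1]
gripper_width: 0.0876
gripper_force: 0.0
```

Emit:
jog_arm([
  [[0,0,0],-10,8.76],
  [[0,0,0],-10,8.76],
  [[0,0,0],-10,8.76],
  [[0,0,0],-10,8.76],
  [[0,0,0],-10,8.76],
  [[0,0,0],-10,8.76],
  [[0,0,0],-10,8.76],
  [[0,0,0],0,8.76],
])

```text
time_s: 3.7
tcp_pos: [0.5106, -0.1401, 0.2497]
eef_rot: [-180.0, -0.0, -72.2]
contact_force: [0.6, -0.3, 0.6]
gripper_width: 0.0873
gripper_force: 0.0
```

```bash
python3 - <<'E'
from h import *
s=get_state();print(s['time_s'],s['tcp_pos'],s['eef_rot'],s['joints'].round(1))
p=shot('wrist');cv2.imwrite('pics/w1.png',p['pixels'])
for t,h in(('round_key',.095),('square_key',.095),('bar_key',.095),('key_stand',.046)):
    for r in regions_of(p,t)[:3]:print(t,round(r['confidence'],2),np.round(r['pixel']),r['pixels'].sum(),atz(p,r['pixel'],h).round(4),rectyaw(p,r['pixels'],h))
E
```

```text
3.7 [ 0.51058178 -0.14011665  0.2496991 ] [-1.79984263e+02 -3.84738325e-03 -7.22018271e+01] [  5.9   5.9 -15.5   0.  -68.5  11.9]
round_key 0.56 [311. 179.] 338 [ 0.5193 -0.1466  0.095 ] ((0.52419114112854, -0.14358602464199066), (0.010714156553149223, 0.03737274184823036), 16.823793411254883)
square_key 0.6 [309.  61.] 492 [ 0.5558 -0.2558  0.095 ] ((0.5586251020431519, -0.2552827000617981), (0.01147141307592392, 0.03815239295363426), 17.463275909423828)
bar_key 0.92 [303. 121.] 442 [ 0.5452 -0.2008  0.095 ] ((0.5411900281906128, -0.1988876909017563), (0.0101833650842309, 0.04317422956228256), 16.823789596557617)
key_stand 0.64 [571.  87.] 13276 [ 0.2701 -0.3262  0.046 ] ((0.2650085687637329, -0.31753042340278625), (0.09023386985063553, 0.1812593936920166), 31.19155502319336)
key_stand 0.59 [428. 196.] 4182 [ 0.3701 -0.1593  0.046 ] ((0.36665067076683044, -0.15536829829216003), (0.05845616012811661, 0.1271250694990158), 2.5589590072631836)
key_stand 0.57 [312. 114.] 6982 [ 0.5386 -0.209   0.046 ] ((0.5410619974136353, -0.1981154978275299), (0.06023580953478813, 0.18114295601844788), 17.157209396362305)
```

View pics/w1.png

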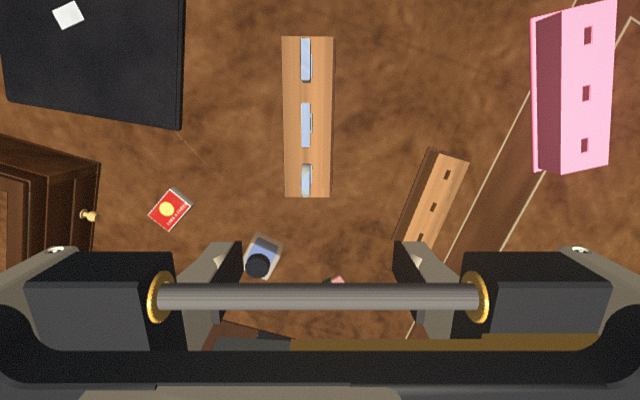

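The view from above the stand shows the round key at (308,180) nearest the hand, then the bar key (305,124) and the square key (306,60). The stand's yaw is about 17°.

```bash
python3 - <<'E'
from h import *
delta(.5237,-.142,.16,-72.9)
E
```

```text
shift cm [ 0.58 -1.19  8.96] turn 0.6
```

Emit:
jog_arm([
  [[0.29,-0.6,4.5],0.6,8.76],
  [[0.29,-0.6,4.5],0,8.76],
  [[0,0,0],0,8.76],
  [[0,0,0],0,8.76],
])

```text
time_s: 4.45
tcp_pos: [0.5246, -0.1422, 0.1611]
eef_rot: [-179.9, -0.1, -72.7]
contact_force: [-0.4, 0.2, 1.1]
gripper_width: 0.0876
gripper_force: 0.0
```

```bash
python3 - <<'E'
from h import *
s=get_state();print(s['time_s'],s['tcp_pos'],s['eef_rot'])
p=shot('wrist');cv2.imwrite('pics/w2.png',p['pixels'][100:300,200:440].repeat(2,0).repeat(2,1))
for t,h in(('round_key',.101),('bar_key',.096)):
    for r in regions_of(p,t)[:2]:
        m=r['pixels'];print(t,round(r['confidence'],2),np.round(r['pixel']),m.sum(),atz(p,r['pixel'],h).round(4),rectyaw(p,m,h)); v,u=np.where(m);print(u.min(),u.max(),v.min(),v.max())
print(proj(p,[.5237,-.142,.101]),proj(p,[.5237,-.142,.05]))
E
```

```text
4.45 [ 0.52458307 -0.14219172  0.16109352] [-1.79942601e+02 -5.38820360e-02 -7.27451100e+01]
round_key 0.84 [320. 209.] 612 [ 0.5242 -0.1498  0.101 ] ((0.5261694192886353, -0.14738163352012634), (0.01086362823843956, 0.037602879106998444), 17.274539947509766)
310 324 188 234
bar_key 0.7 [316. 137.] 780 [ 0.5438 -0.2004  0.096 ] ((0.5415945053100586, -0.19829678535461426), (0.009494668804109097, 0.04336817190051079), 16.86284637451172)
311 324 110 170
[317.98304873 218.69074647] [317.97283535 199.44846772]
```

View pics/w2.png

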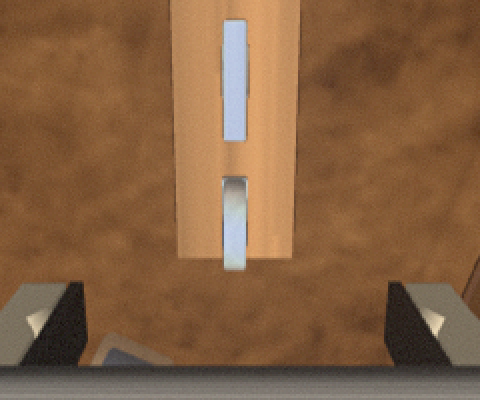

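The key's edge-on bow sits midway between the fingers (column about 317, rows 188–234).

```bash
python3 - <<'E'
from h import *
p=shot('wrist')
m=regions_of(p,'round_key')[0]['pixels'];v,u=np.where(m);print(v.min(),v.max(),u.mean())
yv=np.array([-np.sin(np.radians(17.1)),np.cos(np.radians(17.1)),0])
for b in (-.146,-.144,-.142,-.140,-.138):
    c=np.array([.5237+.307*-(b+.142),b,.082])
    q=np.array([proj(p,c+.019*(np.cos(a)*yv+np.sin(a)*np.array([0,0,1]))) for a in np.linspace(0,6.28,60)])
    print(b,q[:,1].min().round(1),q[:,1].max().round(1),q[:,0].mean().round(1))
delta(.5237,-.142,.063,-72.9)
E
```

```text
Traceback (most recent call last):
IndexError: list index out of range
```

```bash
python3 - <<'E'
from h import *
p=shot('wrist')
yv=np.array([-np.sin(np.radians(17.1)),np.cos(np.radians(17.1)),0])
for b in (-.146,-.144,-.142,-.140,-.138):
    c=np.array([.5237+.307*-(b+.142),b,.082])
    q=np.array([proj(p,c+.019*(np.cos(a)*yv+np.sin(a)*np.array([0,0,1]))) for a in np.linspace(0,6.28,60)])
    print(b,q[:,1].min().round(1),q[:,1].max().round(1),q[:,0].mean().round(1))
delta(.5237,-.142,.063,-72.9)
E
```

```text
-0.146 182.8 228.5 318.0
-0.144 185.2 230.8 318.0
-0.142 187.6 233.1 318.0
-0.14 190.1 235.5 318.0
-0.138 192.5 237.8 318.0
shift cm [-0.02  0.07  9.78] turn 0.2
```

Emit:
jog_arm([
  [[0,0.05,3.3],0.2,8.76],
  [[0,0,3.3],0,8.76],
  [[0,0,3.2],0,8.76],
  [[0,0,0],0,8.76],
  [[0,0,0],0,4],
  [[0,0,0],0,0],
  [[0,0,0],0,0],
  [[0,0,0],0,0],
  [[0,0,0],0,0],
  [[0,0,0],0,0],
], newtons=55)

```text
time_s: 6.0
tcp_pos: [0.5233, -0.1422, 0.0616]
eef_rot: [180.0, -0.0, -72.9]
contact_force: [-0.6, -0.3, 0.1]
gripper_width: 0.0331
gripper_force: 0.0
```

Emit:
jog_arm([
  [[0,0,0],0,0],
  [[0,0,0],0,0],
  [[0,0,0],0,0],
  [[0,0,0],0,0],
  [[0,0,0],0,0],
  [[0,0,0],0,0],
])

```text
time_s: 6.75
tcp_pos: [0.5238, -0.1421, 0.0617]
eef_rot: [-180.0, -0.0, -72.9]
contact_force: [3.4, 0.9, -1.6]
gripper_width: 0.0089
gripper_force: 55.0
```

Emit:
jog_arm([
  [[0,0,-1],0,0],
  [[0,0,-2],0,0],
  [[0,0,-3],0,0],
  [[0,0,-4],0,0],
  [[0,0,-4],0,0],
  [[0,0,-2],0,0],
  [[0,0,0],0,0],
])

```text
time_s: 7.62
tcp_pos: [0.5233, -0.1423, 0.2233]
eef_rot: [-179.9, -0.0, -72.9]
contact_force: [-0.6, 0.9, -0.9]
gripper_width: 0.0087
gripper_force: 55.0
```

```bash
python3 - <<'E'
from h import *
delta(.495,.22,.222,-76)
E
```

```text
shift cm [-35.47  -7.92   0.12] turn 3.1
```

Emit:
jog_arm([
  [[-3,-1,0],0,0],
  [[-5,-1,0],1,0],
  [[-5,-1,0],1,0],
  [[-5,-1,0],1,0],
  [[-5,-1,0],0,0],
  [[-5,-1,0],0,0],
  [[-5,-1,0],0,0],
  [[-5,-1,0],0,0],
  [[-4.5,0,0],0,0],
  [[0,0,0],0,0],
  [[0,0,0],0,0],
])

```text
time_s: 9.0
tcp_pos: [0.4899, 0.2885, 0.2204]
eef_rot: [179.9, -0.1, -75.9]
contact_force: [-0.2, -0.4, -0.4]
gripper_width: 0.0089
gripper_force: 55.0
```

```bash
python3 - <<'E'
from h import *
s=get_state();print(s['time_s'],s['tcp_pos'],s['eef_rot'],s['joints'].round(1))
p=shot('wrist');cv2.imwrite('pics/w3.png',p['pixels']);np.save('w3.npy',p,allow_pickle=True)
for t,h in(('key_box',.072),('keyway',.082),('round_key',.15)):
    for r in regions_of(p,t)[:2]:print(t,round(r['confidence'],2),np.round(r['pixel'],1),r['pixels'].sum(),atz(p,r['pixel'],h).round(4),rectyaw(p,r['pixels'],h))
p=shot('scene');cv2.imwrite('pics/s3.png',p['pixels'][100:260,200:440].repeat(2,0).repeat(2,1))
E
```

```text
9.0 [0.48987717 0.28854539 0.2203612 ] [ 1.79867108e+02 -7.94722869e-02 -7.59108995e+01] [ 50.2  10.9 -13.4  -0.  -65.8 -36.1]
key_box 0.9 [317.8 129.8] 23023 [0.5036 0.2293 0.072 ] ((0.49701130390167236, 0.23832005262374878), (0.14199383556842804, 0.170203298330307), 13.391044616699219)
keyway 0.68 [320.8 142.3] 933 [0.498  0.2395 0.082 ] ((0.5003172159194946, 0.2395295798778534), (0.0323137603700161, 0.03170923888683319), 14.064419746398926)
```

View pics/w3.png

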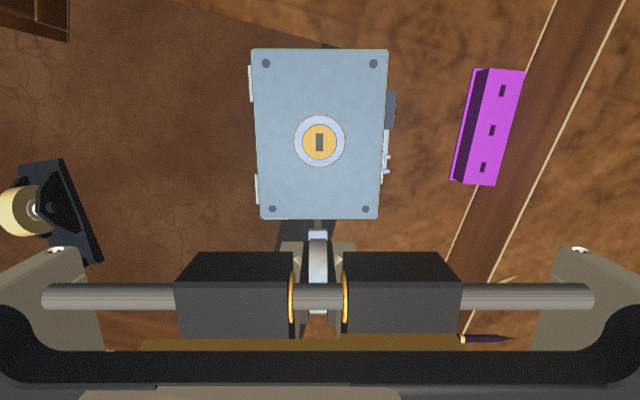

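The keyway is at (319,142) in the brass plug. The held key hangs at column 318, rows 230–310, gripped straight. The box is nearly aligned with the tool.

```bash
cat > lock.py <<'E'
from h import *
def lock(p,uv,r=20):
    c=p['pixels'].astype(int);u0,v0=map(int,uv)
    v,u=np.mgrid[v0-r:v0+r+1,u0-r:u0+r+1];q=c[v,u]
    br=(q[...,2]-q[...,0]>60)
    pts=cv2.convexHull(np.stack([u[br],v[br]],1).astype(np.int32))
    e=cv2.fitEllipse(pts.astype(np.float32))
    pm=cv2.fillConvexPoly(np.zeros(p['pixels'].shape[:2],np.uint8),cv2.convexHull(pts),1)
    pm=cv2.erode(pm,np.ones((5,5)))>0
    g=c.sum(2);sl=pm&(g<0.6*np.median(g[pm]))
    W=np.array([atz(p,(a,b),.082)[:2] for b,a in np.argwhere(sl)])
    ev,V=np.linalg.eigh(np.cov(W.T));d=V[:,1];d=d*np.sign(d[1])
    print('disc',np.round(e[0],1),np.round(e[1],1),atz(p,e[0],.082).round(4),'slot px',np.argwhere(sl).mean(0)[::-1].round(1),W.mean(0).round(4),'size',np.sqrt(12*ev).round(4),'yaw',np.degrees(np.arctan2(-d[0],d[1])).round(1))
    return np.array(e[0]),np.argwhere(sl).mean(0)[::-1]
E
python3 - <<'E'
from lock import *
p=np.load('w3.npy',allow_pickle=True).item()
lock(p,(319,142))
for uv in ((251,49),(388,49),(262,218),(378,218)):print(atz(p,uv,.072).round(4))
E
```

```text
disc [319.  141.6] [33.6 34.2] [0.4999 0.2393 0.082 ] slot px [318.4 147.6] [0.499 0.245] size [0.0062 0.0085] yaw 21.0
[0.581  0.1739 0.072 ]
[0.4584 0.1431 0.072 ]
[0.5398 0.335  0.072 ]
[0.417  0.3043 0.072 ]
```

Emit:
jog_arm([
  [[1.5,0,0],0,0],
  [[1.5,0,0],0,0],
  [[0,0,0],0,0],
  [[0,0,0],0,0],
])

```text
time_s: 9.75
tcp_pos: [0.4981, 0.2598, 0.2217]
eef_rot: [-180.0, 0.0, -76.0]
contact_force: [1.2, 0.1, 0.0]
gripper_width: 0.0089
gripper_force: 55.0
```

```bash
python3 - <<'E'
from lock import *
p0=np.load('w3.npy',allow_pickle=True).item()
s=get_state();print(s['time_s'],s['tcp_pos'],s['eef_rot'])
p=shot('wrist');cv2.imwrite('pics/w4.png',p['pixels'][110:330,220:420].repeat(2,0).repeat(2,1));np.save('w4.npy',p,allow_pickle=True)
uv=proj(p,[.499,.240,.082]);print(uv)
a=lock(p0,(319,142));b=lock(p,uv)
print(tri([(p0,a[0]),(p,b[0])]),tri([(p0,a[1]),(p,b[1])]))
E
```

```text
9.75 [0.49811345 0.25975752 0.22170548] [-1.79985647e+02  1.08356057e-02 -7.59823451e+01]
[320.94853861 172.24187051]
disc [319.  141.6] [33.6 34.2] [0.4999 0.2393 0.082 ] slot px [318.4 147.6] [0.499 0.245] size [0.0062 0.0085] yaw 21.0
disc [320.2 171.2] [32.4 32.5] [0.5    0.2392 0.082 ] slot px [320. 172.] [0.5  0.24] size [0.007  0.0154] yaw 14.2
[0.49991554 0.23939538 0.08098492] [0.49660639 0.25243207 0.02096603]
```

View pics/w4.png

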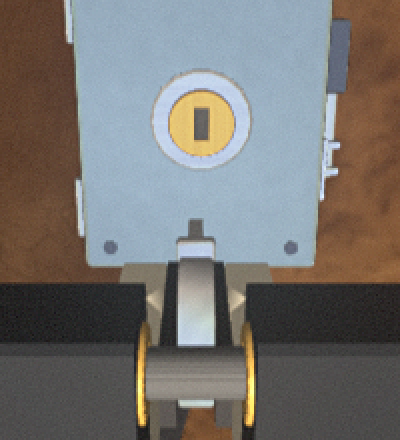

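```bash
python3 - <<'E'
from lock import *
p=np.load('w4.npy',allow_pickle=True).item()
t=np.array([.49811,.25976,.2217])
for dz in (.0497,.0427):print(proj(p,t-[0,0,dz]))
R=Ro.from_euler('z',-76,degrees=True).as_matrix()
for dy in (-.004,.004):print('ends',proj(p,t+R@[dy,0,0]-[0,0,.0497]))
I=p['pixels'].astype(int).sum(2)
for v in range(216,234,2):print(v,I[v,305:333])
delta(.500,.2393,.15,-75.8)
E
```

```text
[316.85304652 223.04192706]
[316.82813468 226.62150796]
ends [316.85632361 228.02084124]
ends [316.84973347 218.00837266]
216 [532 534 530 533 522 535 540 508 537 524 535 540 537 539 537 532 535 535
 543 532 521 527 533 525 534 535 524 528]
218 [530 526 527 539 514 536 530 535 542 544 539 540 548 540 540 533 542 531
 541 536 525 541 535 535 541 540 526 542]
220 [534 524 534 531 526 542 525 548 527 423 299 303 299 314 301 308 414 534
 532 526 537 545 531 528 530 531 530 528]
222 [526 533 540 535 531 537 529 542 532 357 286 281 278 276 266 289 427 538
 531 526 538 536 541 532 515 528 535 524]
224 [528 532 540 526 531 535 536 542 531 350 271 285 295 295 283 284 414 547
 534 530 540 537 536 526 539 527 533 531]
226 [518 534 529 539 544 538 533 541 533 333 282 300 298 282 290 293 373 560
 548 543 534 542 533 545 530 526 538 524]
228 [536 530 534 523 436 369 377 383 374 273 274 271 277 272 282 264 291 382
 380 374 375 422 531 535 532 539 525 536]
230 [527 522 510 365 322 382 372 386 382 383 375 389 390 385 387 393 397 385
 405 412 385 319 385 545 536 533 527 520]
232 [518 538 520 474 571 583 577 600 599 620 613 616 616 620 628 618 636 629
 620 626 627 553 424 521 520 519 530 527]
shift cm [2.06 0.31 7.16] turn -0.2
```

Emit:
jog_arm([
  [[1.08,0.13,2],-0.2,0],
  [[1.07,0.12,2],0,0],
  [[0,0,2],0,0],
  [[0,0,1.6],0,0],
  [[0,0,0],0,0],
  [[0,0,0],0,0],
  [[0,0,0],0,0],
])

```text
time_s: 10.68
tcp_pos: [0.5011, 0.2391, 0.1464]
eef_rot: [-179.9, 0.0, -75.7]
contact_force: [-0.7, 0.3, -0.9]
gripper_width: 0.0089
gripper_force: 55.0
```

```bash
python3 - <<'E'
from lock import *
s=get_state();print(s['time_s'],s['tcp_pos'],s['eef_rot'],s['contact_force'])
p=shot('wrist');w=p['pixels'][160:270,250:390];s=shot('scene')['pixels'][120:200,220:320]
cv2.imwrite('pics/w5.png',np.hstack([cv2.resize(w,None,fx=3,fy=3,interpolation=2),cv2.resize(s,(380,330),interpolation=2)]))
E
```

```text
10.675 [0.50114779 0.2391452  0.14637772] [-1.79928884e+02  3.25612150e-02 -7.57174742e+01] [-0.65948703  0.26240112 -0.90976788]
```

View pics/w5.png

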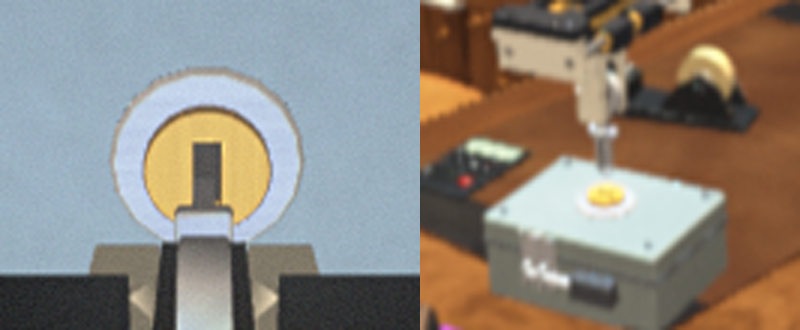

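The keyway (column 207 in the crop) lines up with the key (column 204), so I'll shift it slightly and press in.

Emit:
jog_arm([
  [[0,0.06,0.5],0,0],
  [[0,0,0.5],0,0],
  [[0,0,0.4],0,0],
  [[0,0,0.3],0,0],
  [[0,0,0.3],0,0],
  [[0,0,0.2],0,0],
  [[0,0,0],0,0],
], newtons=60)

```text
time_s: 11.65
tcp_pos: [0.5001, 0.2385, 0.1234]
eef_rot: [180.0, -0.0, -75.7]
contact_force: [0.0, -0.1, -0.5]
gripper_width: 0.0089
gripper_force: 60.0
```

Emit:
jog_arm([
  [[0,0,0.3],0,0],
  [[0,0,0.3],0,0],
  [[0,0,0.3],0,0],
  [[0,0,0],0,0],
])

```text
time_s: 12.15
tcp_pos: [0.5, 0.2381, 0.1142]
eef_rot: [180.0, -0.0, -75.7]
contact_force: [-0.1, -1.2, -1.4]
gripper_width: 0.0085
gripper_force: 60.0
```

Emit:
jog_arm([
  [[0,0,0.3],0,0],
  [[0,0,0.3],0,0],
  [[0,0,0.3],0,0],
  [[0,0,0],0,0],
])

```text
time_s: 12.65
tcp_pos: [0.5009, 0.2391, 0.1058]
eef_rot: [-179.9, 0.0, -75.7]
contact_force: [2.7, -1.0, 0.0]
gripper_width: 0.009
gripper_force: 60.0
```

Emit:
jog_arm([
  [[0,0,0.3],0,0],
  [[0,0,0.2],0,0],
  [[0,0,0.2],0,0],
  [[0,0,0],0,0],
])

```text
time_s: 13.15
tcp_pos: [0.5011, 0.2394, 0.0989]
eef_rot: [-179.9, 0.1, -75.7]
contact_force: [4.2, -0.7, 0.3]
gripper_width: 0.0087
gripper_force: 60.0
```

Emit:
jog_arm([
  [[0,0,0.2],0,0],
  [[0,0,0.1],0,0],
  [[0,0,0],0,0],
])

```text
time_s: 13.52
tcp_pos: [0.501, 0.2394, 0.0973]
eef_rot: [-179.9, 0.1, -75.7]
contact_force: [-2.6, -1.4, 15.2]
gripper_width: 0.0088
gripper_force: 60.0
```

Emit:
jog_arm([
  [[0,0,0.1],0,0],
  [[0,0,0],0,0],
])

```text
time_s: 13.78
tcp_pos: [0.501, 0.2394, 0.0972]
eef_rot: [-179.8, 0.1, -75.7]
contact_force: [-5.3, -1.7, 22.6]
gripper_width: 0.0088
gripper_force: 60.0
```

```bash
python3 - <<'E'
from lock import *
s=get_state();print(s['time_s'],s['tcp_pos'],s['joints'].round(1))
p=shot('wrist');w=p['pixels'][180:270,250:390];s=shot('scene')['pixels'][120:200,220:320]
cv2.imwrite('pics/w6.png',np.hstack([cv2.resize(w,(420,330),interpolation=2),cv2.resize(s,(380,330),interpolation=2)]))
E
```

```text
13.775 [0.50103461 0.23938668 0.0971807 ] [ 45.8  16.2 -24.4   0.1 -49.3 -31.5]
```

View pics/w6.png

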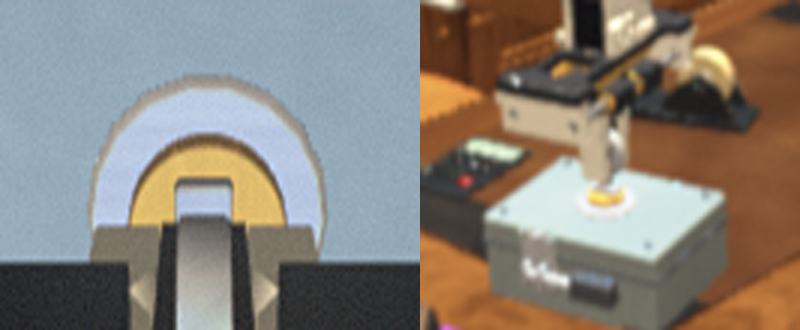

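The shoulder now rests on the plug face: 23 N with no further travel at z = 0.0972, as predicted. Next is the turn.

Emit:
jog_arm([
  [[0,0,-0.05],5,0],
  [[0,0,0],10,0],
  [[0,0,0],10,0],
  [[0,0,0],10,0],
  [[0,0,0],10,0],
  [[0,0,0],0,0],
])

```text
time_s: 14.62
tcp_pos: [0.5009, 0.239, 0.0972]
eef_rot: [-179.9, 0.1, -120.8]
contact_force: [-3.1, -2.0, 20.0]
gripper_width: 0.0086
gripper_force: 60.0
```

Emit:
jog_arm([
  [[0,0,0],10,0],
  [[0,0,0],10,0],
  [[0,0,0],10,0],
  [[0,0,0],10,0],
  [[0,0,0],5,0],
  [[0,0,0],0,0],
])

```text
time_s: 15.38
tcp_pos: [0.5006, 0.2391, 0.0972]
eef_rot: [180.0, 0.1, -165.8]
contact_force: [-3.9, -1.7, 21.0]
gripper_width: 0.0086
gripper_force: 60.0
```

```bash
python3 - <<'E'
from h import *
s=get_state();print(s['time_s'],s['tcp_pos'],s['eef_rot'],s['moment'],s['contact_force'],s['joints'].round(1))
E
```

```text
15.375 [0.50063899 0.23905739 0.09718722] [ 1.79969615e+02  1.08684328e-01 -1.65751480e+02] [-0.55642056  1.94481133  0.06936673] [-3.89111337 -1.69601546 21.02939667] [  45.8   16.2  -24.4    0.   -49.3 -121.6]
```

Emit:
jog_arm([
  [[0,0,0],3,0],
  [[0,0,0],3,0],
  [[0,0,0],1,0],
  [[0,0,0],0,0],
])

```text
time_s: 15.88
tcp_pos: [0.5008, 0.2394, 0.0972]
eef_rot: [179.9, 0.1, -172.7]
contact_force: [-4.4, -0.6, 20.2]
gripper_width: 0.0087
gripper_force: 60.0
```

```bash
python3 - <<'E'
from h import *
s=get_state();print(s['time_s'],s['eef_rot'],s['moment'],s['contact_force'],s['joints'].round(1))
E
```

```text
15.875 [ 1.79927386e+02  1.28230212e-01 -1.72686745e+02] [-0.1853496   1.84521525  0.16336388] [-4.42828478 -0.6137887  20.21713247] [  45.8   16.2  -24.4    0.   -49.3 -128.5]
```

Emit:
jog_arm([
  [[0,0,0],2,0],
  [[0,0,0],1,0],
  [[0,0,0],0,0],
  [[0,0,0],0,0],
])

```text
time_s: 16.38
tcp_pos: [0.5008, 0.2396, 0.0972]
eef_rot: [179.9, 0.1, -175.7]
contact_force: [-5.4, -0.5, 19.1]
gripper_width: 0.0085
gripper_force: 60.0
```

```bash
python3 - <<'E'
from h import *
s=get_state();print(s['time_s'],s['tcp_pos'],s['eef_rot'],s['moment'],s['contact_force'])
p=shot('wrist');w=p['pixels'][130:270,230:410];q=shot('scene')['pixels'][120:220,220:320]
cv2.imwrite('pics/w7.png',np.hstack([cv2.resize(w,(424,330),interpolation=2),cv2.resize(q,(370,370),interpolation=2)[:330]]))
for i in range(3):
    capture('top');print(get_state()['moment'])
E
```

```text
16.375 [0.50084779 0.23956524 0.09721575] [ 1.79911257e+02  1.35198772e-01 -1.75653961e+02] [-0.05486071  1.78207353  0.20827438] [-5.43753457 -0.47458678 19.10318816]
[-0.01252581  1.87616534  0.25466024]
[-0.03857013  1.8443811   0.30886734]
[0.00497611 1.79482259 0.27303356]
```

View pics/w7.png

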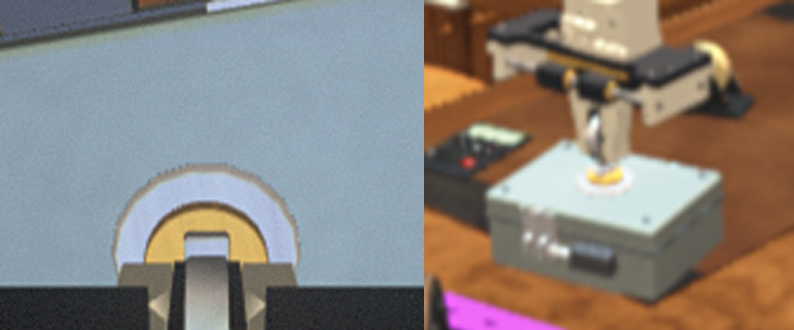

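The key is home and its bow is still square in the fingers. The hand has turned 100°, and the moment has risen to about 0.27 N m, well above the 0.07 N m spring, so the plug is at its stop.

```bash
python3 -c "
from plant import close_job;print(close_job())"
```

```text
the job is handed in; nothing more can be done
None
```

The round key is fully home in the lock, turned clockwise to the stop and held there against its spring, and the job was handed in at about 16.6 s; I judged the stop from the turning moment and did not check the bolt itself or take a last look at the rest of the desk.

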